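# Switch the changeover box to the dummy load

### The job

Put the changeover box over to the dummy load: squeeze the two side tabs of its black collar together, turn the collar from its off place until the white pointer points at the socket with the dark finned cylinder, and let go so that both tabs spring out and lock there. Leave the other things on the bench where they are.

Things in the scene. Friction and masses are not known exactly. Their poses are not given: they have to be found in the camera images.
- switchbox: grey metal box fixed to the bench, 160 (x) x 250 (y) x 70 mm tall. Origin: centre of its underside; at yaw 0 x points away from the robot, y to the left, z up. On top: the black locking collar, its upright axis at box x = -25 mm, y = 0; and two sockets 105 mm from that axis, at box x = 27.5, y = +91 and -91 mm (60 degrees either side of box x), one with the dummy load, one with the blank cap.
- collar_top (a point): centre of the top of the collar's round black hub (25 mm in diameter), on the collar's axis, 56 mm above the box top. Its x axis points along the pointer, its y axis from the right tab to the left tab; both turn with the collar. Round the collar's foot lies a fixed notched aluminium ring, 72 mm in diameter and 10 mm tall.
- pointer_tip (a point): tip of the collar's white pointer, 62 mm from the axis and 14.5 mm above the box top, a flat bar 5 mm thick. It turns with the collar.
- collar (a joint): angle (rad) about the upright axis, anticlockwise from above, 0 = pointer along box x. Locks at three places: -1.047 (right-hand socket, -y), 0 (off, the start), +1.047 (left-hand socket, +y), each with some 0.16 rad of play; end stops at -1.11 and +1.11. Turns only with both tabs in by 5 mm or more, against friction of 0.08 N m, and stays where it is left.
- tab_left (a joint): how far the tab on the collar's +y side is pressed towards the axis (m): 0 = out, 0.010 = fully in. Spring 2.5 N when out, 6.5 N fully in. Let go between two locking places it stays in by about 5 mm, and it snaps out when the collar comes to a locking place.
- tab_right (a joint): the same for the tab at the collar's -y side.
- tab_left_pad (a point): middle of the left tab's flat outer face, which looks along the collar's +y, 31 mm from the axis when out (21 mm when in), 38 mm above the box top. The two tabs are upright black plates with grey ribs, 26 mm wide, 6 mm thick, from 18 to 58 mm above the box top, on opposite sides of the hub: 62 mm over their outer faces when out, 42 mm when both are fully in.
- tab_right_pad (a point): the same for the right tab, on the collar's -y side.
- dummy_load: dummy load: dark finned cylinder 48 mm in diameter and 60 mm tall, fixed upright on one of the two sockets. Origin: centre of its foot, on the box top.
- blank_cap: plain smooth steel cap 29 mm in diameter and 22 mm tall, fixed on the other socket. Origin: centre of its foot, on the box top.
- attenuator: aluminium barrel 31 mm in diameter and 52 mm tall with a brass tip, standing on the switch box top near its robot-side, left corner; origin under its centre
- filter_block: flat aluminium box 60 x 90 x 34 mm with two brass stubs, on the bench beyond the switch box; origin under its centre
- screwdriver: screwdriver 190 mm long lying on the bench to the right of the switch box
- multimeter: grey hand meter 145 x 80 x 36 mm lying on the bench to the left; origin under its centre
- mug: white mug 80 mm in diameter, 90 mm tall, on the bench to the right; origin under its centre
- spanner: steel spanner 180 mm long on the bench to the far right
- spool: wire spool 68 mm in diameter, 42 mm tall, on the bench to the left; origin under its centre

How it is judged:
By the outcome, as a careful person would: the job done as asked, in the order asked, and still so for the second after the job is handed in, with the robot touching nothing.
It also fails if it takes over 32 s, if anything falls off the work surface, if the arm or the gripper's body presses on something with over 40 N, if the wrist force passes 120 N, or if a joint passes its speed limit or range.

### The arm

A 6-joint arm with a two-finger parallel gripper is mounted at the origin on the work surface. World frame = base frame: x ahead of the robot, y to its left, z up, the work surface at z = 0. Lengths are in m, angles in rad, forces in N, time in s.
With the tool pointing down it reaches from about 0.3 to 0.875 m from the base axis. Payload 6.4 kg.
Tool frame: the origin (TCP) lies at the very end of the fingers, on their centre line; the grasp point (between the pads) lies 19 mm behind it; z points along the fingers, x is the direction in which the jaws open and shut, and the axes are right-handed (so a half turn about z gives the same grasp; the last joint's range is limited). The gripper opens to 88 mm and grips with 3 to 60 N. Pads are 18 mm wide; open, the fingers measure 123 mm over their backs; the gripper's body (75 mm by 187 mm) begins 45 mm behind the grasp point.
Start: joints at [1.053, 0.181, 1.607, -0, 1.354, -0.206], TCP at [0.176, 0.547, 0.239] pointing down, gripper open.
Joint ranges: [-2.99, 2.99], [-0.89, 2.07], [0.3, 2.58], [-1.14, 4.28], [0, 2.63], [-3.12, 3.12]. Speed limits (rad/s): [2.57, 2.57, 3.01, 3.14, 3.14, 3.14].

### API

Orientations are given as a unit quaternion [w, x, y, z].
In Python, from bench import * gives the robot as it stands.
- The arm moves only by the tool move_arm, never from a script. Its argument "commands" is a list that holds one entry, the list of rows, each a list of 7 numbers: the shift along the world's x, y, z in cm, then the turn, a rotation vector about the world's x, y, z in degrees, then the finger opening in cm, from 0 to 8.81. In form: [[[x, y, z, ax, ay, az, claw], ...]]. A call has 1 to 8 rows; each row is the pose to reach, as a shift and turn from the pose commanded when the call began; what a row does not reach only later rows make up. A row lasts 1/12 s, in which the tool goes at most 41.7 mm and 7.16 degrees, less where a joint would pass 70% of its speed; a pose out of reach is approached as far as the arm can. A call with a gripper value outside its range is refused whole. The fingers move at their own pace and stop on an object; "force" is the grip in N (left out, the last holds). Time passes only in rows, so rows that repeat a pose let the fingers close. It gives the time, the measured TCP pose, the force and the opening at its end, in the units of the state.
- state(): the state, without advancing time (a new reading comes with each control period).
- capture(name): name is "side" or "top" or "wrist"; returns the picture (384x512x3 uint8, blue, green, red); there is no depth.
- calibration(name): a dict with "fov_y" (degrees; the focal length in pixels is half the picture's height over the tangent of half this angle, whatever the lens; pixels are square), "cx", "cy" (the principal point, pixels), "T" (4x4, takes a point from camera to world coordinates). Camera axes: x right, y up, looking along -z (the intrinsics and any distortion apply to the point x, -y, -z); pixel columns grow to the right and rows downward; lengths in m; the calibration is good to about 2 mm. A picture is of the moment at which its call begins: read the wrist's pose just before it. calibration takes no time and is no camera call; for the wrist camera it gives the pose at the moment of the call.
- close_job(): hands the job in, once; it reports no verdict.
Trained networks look in the newest picture that a camera, given by its name, has taken for a name from the list of things; names that differ only in an ending like _2 or _b are one class to them, and where a whole thing is asked for, a point or a joint stands for the part that bears it (a point fixed in the world has none). Each returns a list of dicts, best first, with "p" (0 to 1); they miss things now and then, are a little off and sometimes report something else, mostly with a low value. They report only what shows in the picture. A call takes as long as a camera call.
- look_for(camera, target): "rect" ([left, top, width, height] in pixels, round what is visible of it).
The state is a dict: "clock": time; "joints": joint angles; "qd": joint speeds; "joint_torque": joint torques, N m; "tcp_pos": TCP position; "tcp_rot": TCP orientation; "ft_force": force on the tool from outside, world axes, zero at the start; "moment": the same for the moment, N m; "opening": finger opening in m.
Only numpy, scipy, OpenCV 4.12 (cv2) and the standard library are available. Lean on these libraries where they do the work, as an engineer would, in place of code of your own. Each camera call takes 0.05 s, during which the arm holds its last target.

## Working session

There is one attempt and no reset: what is moved stays moved. The work goes in short steps, Python scripts to look and compute and a tool call to move; the robot and the scene stay as the last step left them, time stands still between calls to the robot, and variables do not carry over. Pictures are saved under pics/ and viewed, and the job is handed in when it is done.

Besides the shell and the picture viewer there is one more tool, called in YAML: its name, and indented under it one key for each argument. move_arm: Moves the arm, as the interface text tells. Its arguments: {"type":"object","properties":{"commands":{"type":"array"},"force":{"type":"number"}},"required":["commands"]}

```bash
mkdir -p pics; ls; python3 - <<'E'
from bench import *
import cv2
print(state())
for n in ["top","side"]:
    im=capture(n); cv2.imwrite(f"pics/{n}0.png",im); c=calibration(n); print(n,c)
    for t in ["collar_top","dummy_load","blank_cap","pointer_tip","switchbox"]:
        print(t,look_for(n,t)[:2])
E
```

```text
pics
{'clock': 0.0, 'joints': array([ 1.05269273e+00,  1.81514171e-01,  1.60800150e+00, -1.46811537e-05,
        1.35379914e+00, -2.06290576e-01]), 'qd': array([ 6.75675728e-04,  5.28549467e-05, -6.91716790e-04,  9.39513911e-05,
       -3.91164934e-04,  7.71873135e-04]), 'joint_torque': array([ 1.36763421e-03, -4.33858895e+01, -3.41853189e+01,  7.03526312e-02,
        3.82693950e-02, -1.48657664e-04]), 'tcp_pos': array([0.17611292, 0.54680342, 0.23782839]), 'tcp_rot': array([ 3.60163319e-04,  8.08325660e-01,  5.88734988e-01, -7.82169385e-04]), 'ft_force': array([ 0.15927323, -0.22477917,  0.49476419]), 'moment': array([-0.03658517, -0.07691947,  0.01856762]), 'opening': 0.08819035058091867}
top {'fov_y': 46.566769864916175, 'cx': 253.78011501245024, 'cy': 198.71346121416104, 'T': array([[ 0.02063556,  0.98378679, -0.17815086,  0.26253274],
       [-0.9997658 ,  0.02146713,  0.00274125, -0.01217808],
       [ 0.00652119,  0.17805257,  0.98399937,  1.70952314],
       [ 0.        ,  0.        ,  0.        ,  1.        ]])}
collar_top [{'rect': [242.3, 178.3, 17.6, 23.4], 'p': 0.73}]
du
[... 278 characters left out ...]
, 'T': array([[ 0.90552248,  0.31904743, -0.27971016,  0.2647972 ],
       [-0.42401161,  0.65621091, -0.62418058, -0.68599372],
       [-0.01559435,  0.6838099 ,  0.72949354,  0.87852993],
       [ 0.        ,  0.        ,  0.        ,  1.        ]])}
collar_top [{'rect': [249.1, 168.2, 23.6, 28.3], 'p': 0.66}]
dummy_load [{'rect': [279.8, 183.8, 18.8, 26.2], 'p': 0.78}, {'rect': [249.9, 167.1, 26.7, 27.2], 'p': 0.42}]
blank_cap [{'rect': [254.6, 158.6, 9.5, 9.3], 'p': 0.54}]
pointer_tip [{'rect': [248.1, 169.8, 29.1, 30.5], 'p': 0.61}, {'rect': [281.1, 182.0, 18.2, 28.4], 'p': 0.21}]
switchbox [{'rect': [143.1, 134.2, 15.8, 19.9], 'p': 0.7}, {'rect': [220.3, 155.7, 84.9, 79.1], 'p': 0.55}]
```

```bash
python3 - <<'E'
import cv2
a=cv2.imread("pics/top0.png")[150:230,195:301]; b=cv2.imread("pics/side0.png")[140:250,200:320]
cv2.imwrite("pics/topz.png",cv2.resize(a,None,fx=7,fy=7,interpolation=cv2.INTER_CUBIC))
cv2.imwrite("pics/sidez.png",cv2.resize(b,None,fx=5,fy=5,interpolation=cv2.INTER_CUBIC))
E
```

```text
(no output)
```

View pics/topz.png

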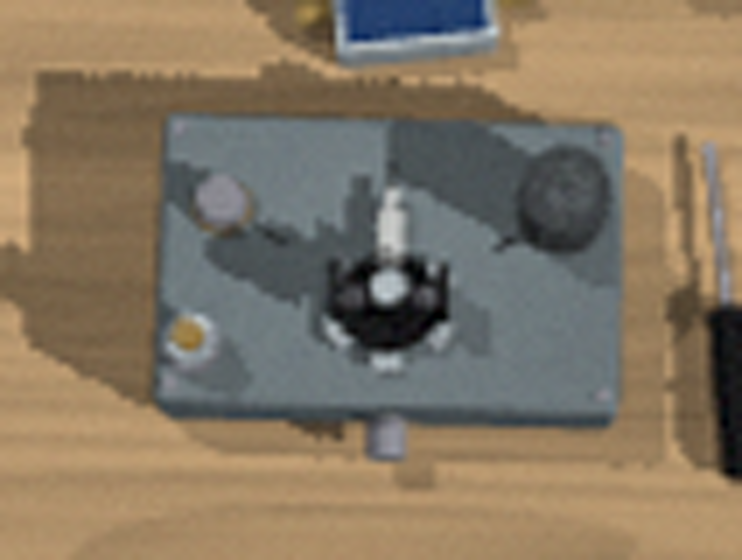

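View pics/sidez.png

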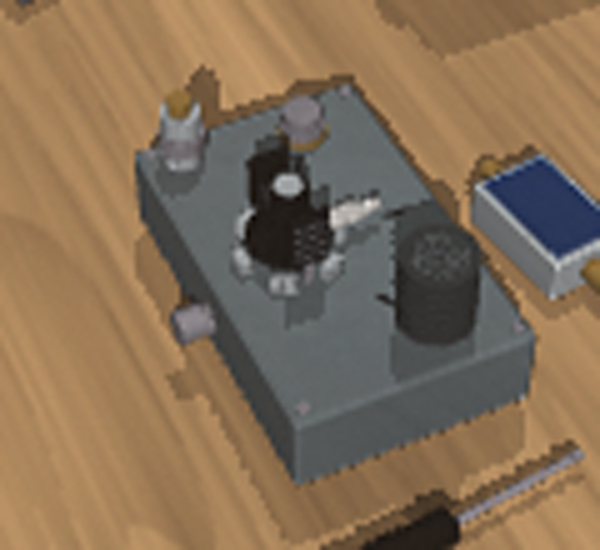

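View pics/side0.png

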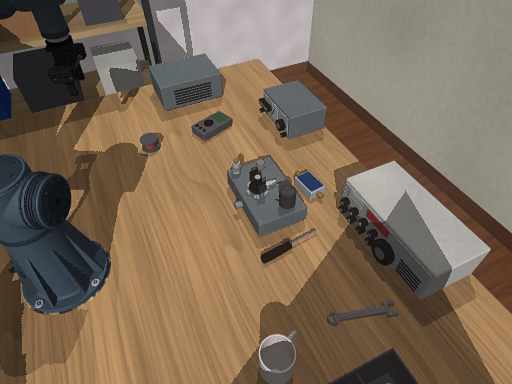

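View pics/top0.png

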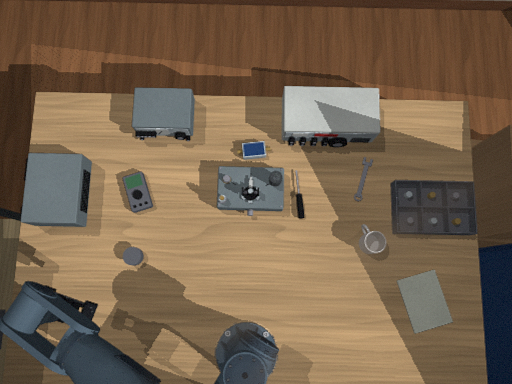

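```bash
cat > h.py <<'E'
import numpy as np, cv2
from bench import *
def proj(c,P):
    T=np.array(c['T']); P=np.atleast_2d(P); q=(P-T[:3,3])@T[:3,:3]
    f=192/np.tan(np.radians(c['fov_y'])/2)
    return np.c_[c['cx']+f*q[:,0]/-q[:,2], c['cy']-f*q[:,1]/-q[:,2]]
def ray(c,uv):
    T=np.array(c['T']); f=192/np.tan(np.radians(c['fov_y'])/2)
    d=T[:3,:3]@np.array([(uv[0]-c['cx'])/f,-(uv[1]-c['cy'])/f,-1]); return T[:3,3],d
def atz(c,uv,z):
    o,d=ray(c,uv); return o+d*(z-o[2])/d[2]
E
python3 - <<'E'
from h import *
from scipy.optimize import least_squares
ct,cs=calibration("top"),calibration("side")
zt=lambda x,y:((x+.5)/7-.5+195,(y+.5)/7-.5+150)
zs=lambda x,y:((x+.5)/5-.5+200,(y+.5)/5-.5+140)
# box coords -> obs
L=[((-25,0,126),zt(389,287),zs(288,184)),((37,0,87),zt(394,190),zs(378,204)),
((27.5,91,92),zt(221,200),zs(303,104)),((27.5,-91,130),zt(566,192),zs(441,252)),
((80,125,70),zt(166,115),zs(348,80)),((80,-125,70),zt(621,126),zs(534,338)),((-80,-125,70),zt(614,412),zs(296,424)),((-80,125,70),zt(157,402),zs(137,152))]
for b,t,s in L:
    print(b,atz(ct,t,b[2]/1e3)[:2].round(4),atz(cs,s,b[2]/1e3)[:2].round(4))
def P(p):
    c,s=np.cos(p[2]),np.sin(p[2]); B=np.array([l[0] for l in L])/1e3
    return np.c_[p[0]+c*B[:,0]-s*B[:,1],p[1]+s*B[:,0]+c*B[:,1],B[:,2]]
def res(p):
    X=P(p); return np.r_[(proj(ct,X)-[l[1] for l in L]).ravel(),(proj(cs,X)-[l[2] for l in L]).ravel()]
r=least_squares(res,[.6,0,0],loss='soft_l1'); print(r.x,res(r.x).reshape(2,-1,2).round(1)); print(P(r.x).round(4))
E
```

```text
(-25, 0, 126) [ 0.5789 -0.0028] [ 0.5811 -0.0018]
(37, 0, 87) [ 0.6394 -0.0041] [ 0.6398 -0.0063]
(27.5, 91, 92) [0.6308 0.0875] [0.6354 0.0908]
(27.5, -91, 130) [ 0.6303 -0.0935] [ 0.634  -0.0926]
(80, 125, 70) [0.6822 0.1201] [0.6833 0.1208]
(80, -125, 70) [ 0.6815 -0.1259] [ 0.6794 -0.1291]
(-80, -125, 70) [ 0.5249 -0.1236] [ 0.5268 -0.1254]
(-80, 125, 70) [0.5251 0.1194] [0.5294 0.1184]
[ 0.60441256 -0.00302097 -0.00475882] [[[ 0.  -0.1]
  [-0.2 -0.5]
  [-0.1 -0.4]
  [ 0.2 -0.3]
  [-0.4 -0.7]
  [ 0.7 -0.6]
  [ 1.1  0.3]
  [-0.8 -0. ]]

 [[-0.4  0.4]
  [ 0.  -0.8]
  [-0.5  0.9]
  [-0.5  0.6]
  [ 0.3 -0.3]
  [ 1.2 -0.7]
  [-0.6  1. ]
  [-1.7 -0.3]]]
[[ 0.5794 -0.0029  0.126 ]
 [ 0.6414 -0.0032  0.087 ]
 [ 0.6323  0.0878  0.092 ]
 [ 0.6315 -0.0942  0.13  ]
 [ 0.685   0.1216  0.07  ]
 [ 0.6838 -0.1284  0.07  ]
 [ 0.5238 -0.1276  0.07  ]
 [ 0.525   0.1224  0.07  ]]
```

move_arm:
  commands:
    - [[2.4,-3.2,0,0,0,2.5,8.8],[4.8,-6.4,0,0,0,5,8.8],[7.2,-9.6,0,0,0,7.5,8.8],[9.6,-12.8,0,0,0,10,8.8],[12,-16,0,0,0,12.5,8.8],[14.4,-19.2,0,0,0,15,8.8],[16.8,-22.4,0,0,0,17.5,8.8],[19.2,-25.6,0,0,0,17.5,8.8]]
  force: 20

```text
clock: 1.27
tcp_pos: [0.3692, 0.2897, 0.2391]
tcp_rot: [0.0, 0.708, 0.706, 0.0]
ft_force: [-0.0, -0.2, 0.7]
opening: 0.088
```

move_arm:
  commands:
    - [[2.4,-3.2,0,0,0,0,8.8],[4.8,-6.4,0,0,0,0,8.8],[7.2,-9.6,0,0,0,0,8.8],[9.6,-12.8,0,0,0,0,8.8],[12,-16,0,0,0,0,8.8],[14.4,-19.2,0,0,0,0,8.8],[16.8,-22.4,0,0,0,0,8.8],[19.2,-25.6,0,0,0,0,8.8]]

```text
clock: 1.93
tcp_pos: [0.5613, 0.0334, 0.2389]
tcp_rot: [0.0, 0.709, 0.705, 0.0]
ft_force: [0.5, 0.4, 0.1]
opening: 0.0881
```

move_arm:
  commands:
    - [[2,-3.8,0,0,0,0,8.8],[2,-3.8,0,0,0,0,8.8],[2,-3.8,0,0,0,0,8.8],[2,-3.8,0,0,0,0,8.8]]

```text
clock: 2.27
tcp_pos: [0.58, -0.0025, 0.2384]
tcp_rot: [-0.001, 0.71, 0.705, -0.0]
ft_force: [-0.3, 0.3, 0.3]
opening: 0.0882
```

```bash
python3 - <<'E'
from h import *
s=state(); print(s['clock'],s['tcp_pos'],s['tcp_rot'],s['ft_force'],s['joints'])
c=calibration("wrist"); im=capture("wrist"); cv2.imwrite("pics/w1.png",im); print(c)
for p in [(.5794,-.0029,.126),(.6414,-.0032,.087),(.6323,.0878,.092),(.6315,-.0942,.130)]: print(proj(c,p))
E
```

```text
2.2667 [ 0.57996227 -0.00247571  0.2383596 ] [-5.69381699e-04  7.09630185e-01  7.04574104e-01 -9.65104630e-05] [-0.27265834  0.29955617  0.2751136 ] [-2.09060413e-01  1.92673744e-01  1.59386445e+00  4.73389813e-04
  1.35611284e+00 -1.77280744e+00]
{'fov_y': 69.77972015026137, 'cx': 252.78283393359533, 'cy': 192.2091229898488, 'T': array([[ 6.95536007e-03, -9.50421195e-01, -3.10887721e-01,
         4.99149249e-01],
       [ 9.99975750e-01,  6.71933241e-03,  1.83022819e-03,
        -2.23726903e-03],
       [ 3.49470281e-04, -3.10892912e-01,  9.50444883e-01,
         3.84103201e-01],
       [ 0.00000000e+00,  0.00000000e+00,  0.00000000e+00,
         1.00000000e+00]])}
[[252.5844419  188.16878866]]
[[252.71781223 228.32105056]]
[[331.23836133 222.54465494]]
[[164.06943251 238.36058365]]
```

View pics/w1.png

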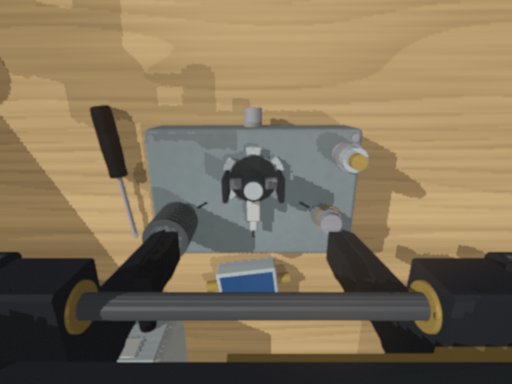

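move_arm:
  commands:
    - [[0,0,-3,0,0,0,8.8],[0,0,-6,0,0,0,8.8],[0,0,-8.5,0,0,0,8.8],[0,0,-10.5,0,0,0,8.8],[0,0,-12.5,0,0,0,8.8],[0,0,-14,0,0,0,8.8],[0,0,-14.8,0,0,0,8.8],[0,0,-14.8,0,0,0,8.8]]

```text
clock: 2.98
tcp_pos: [0.5786, -0.001, 0.0891]
tcp_rot: [-0.001, 0.709, 0.706, -0.001]
ft_force: [-0.8, 1.1, 0.0]
opening: 0.0881
```

```bash
python3 - <<'E'
from h import *
s=state(); print(s['clock'],s['tcp_pos'],s['tcp_rot'],s['ft_force'])
a=capture("side")[140:250,200:320]; w=cv2.resize(capture("wrist"),(512,384))
a=cv2.resize(a,None,fx=384/110,fy=384/110,interpolation=cv2.INTER_CUBIC)
cv2.imwrite("pics/d1.png",cv2.resize(np.hstack([a,w]),None,fx=.85,fy=.85))
E
```

```text
2.9833 [ 0.57859454 -0.00097748  0.08905765] [-0.00148176  0.70866549  0.70554249 -0.00090904] [-0.78859402  1.11729578  0.00782866]
```

View pics/d1.png

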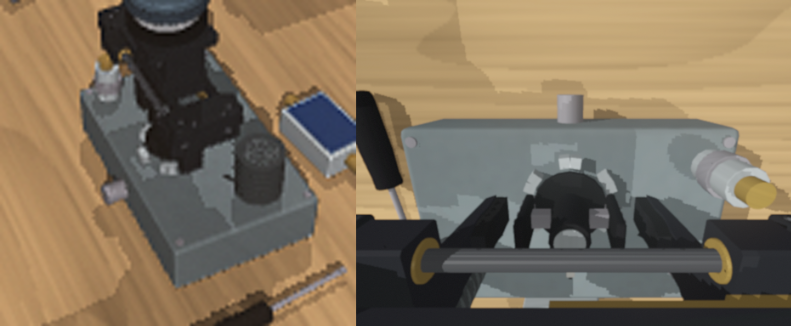

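move_arm:
  commands:
    - [[0,0,0,0,0,0,7],[0,0,0,0,0,0,6],[0,0,0,0,0,0,5.2],[0,0,0,0,0,0,4.5],[0,0,0,0,0,0,4.5],[0,0,0,0,0,0,4.5],[0,0,0,0,0,0,4.5],[0,0,0,0,0,0,4.5]]
  force: 20

```text
clock: 3.75
tcp_pos: [0.5808, -0.0028, 0.0914]
tcp_rot: [0.0, 0.709, 0.705, 0.0]
ft_force: [-2.3, 0.5, 5.5]
opening: 0.0455
```

```bash
python3 - <<'E'
from h import *
s=state(); print(s['clock'],s['tcp_pos'],s['tcp_rot'],s['ft_force'],s['moment'],s['opening'])
cv2.imwrite("pics/d2.png",cv2.resize(capture("wrist")[100:384],(800,444)))
E
```

```text
3.75 [ 0.58082817 -0.00283824  0.09140776] [4.30832980e-04 7.09376134e-01 7.04829944e-01 2.56259569e-04] [-2.26379185  0.53006813  5.50682862] [0.12397413 0.17098768 0.01294441] 0.04551324496739061
```

View pics/d2.png

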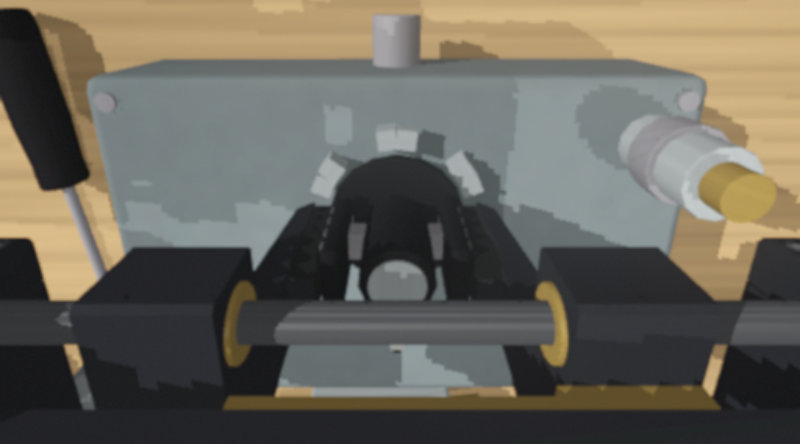

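move_arm:
  commands:
    - [[0,0,0,0,0,-5,4.5],[0,0,0,0,0,-10,4.5],[0,0,0,0,0,-15,4.5],[0,0,0,0,0,-20,4.5],[0,0,0,0,0,-25,4.5],[0,0,0,0,0,-30,4.5],[0,0,0,0,0,-30,4.5]]

```text
clock: 4.38
tcp_pos: [0.5807, -0.0025, 0.0914]
tcp_rot: [0.0, 0.869, 0.495, 0.0]
ft_force: [-0.5, 1.6, 6.4]
opening: 0.0448
```

```bash
python3 - <<'E'
from h import *
s=state(); print(s['clock'],s['tcp_pos'],s['tcp_rot'],s['ft_force'],s['moment'],s['opening'])
a=capture("side")[140:250,200:320]; w=cv2.resize(capture("wrist"),(512,384))
a=cv2.resize(a,None,fx=384/110,fy=384/110,interpolation=cv2.INTER_CUBIC)
cv2.imwrite("pics/d3.png",cv2.resize(np.hstack([a,w]),None,fx=.85,fy=.85))
E
```

```text
4.3833 [ 0.58068065 -0.00249765  0.09141397] [3.50133495e-05 8.68758324e-01 4.95236156e-01 3.50055415e-04] [-0.5289717   1.56686612  6.38923888] [ 0.23559037  0.21324828 -0.04440729] 0.04478244746920503
```

View pics/d3.png

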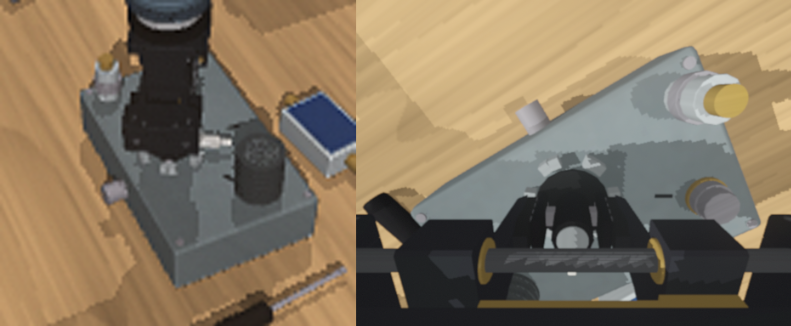

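move_arm:
  commands:
    - [[0,0,0,0,0,-5,4.5],[0,0,0,0,0,-10,4.5],[0,0,0,0,0,-15,4.5],[0,0,0,0,0,-20,4.5],[0,0,0,0,0,-25,4.5],[0,0,0,0,0,-30,4.5],[0,0,0,0,0,-30,4.5],[0,0,0,0,0,-30,4.5]]

```text
clock: 5.15
tcp_pos: [0.5807, -0.0021, 0.0914]
tcp_rot: [-0.0, 0.967, 0.255, 0.001]
ft_force: [-1.4, 2.2, 5.3]
opening: 0.0451
```

```bash
python3 - <<'E'
from h import *
s=state(); print(s['clock'],s['tcp_pos'],s['tcp_rot'],s['ft_force'],s['moment'],s['opening'])
a=capture("side")[140:250,200:320]; w=cv2.resize(capture("wrist"),(512,384))
a=cv2.resize(a,None,fx=384/110,fy=384/110,interpolation=cv2.INTER_CUBIC)
cv2.imwrite("pics/d4.png",cv2.resize(np.hstack([a,w]),None,fx=.85,fy=.85))
E
```

```text
5.15 [ 0.58074999 -0.00210537  0.09137474] [-3.31975145e-04  9.66811030e-01  2.55491805e-01  5.10621575e-04] [-1.42334759  2.15115203  5.33662543] [ 0.48226671  0.19998201 -0.08772363] 0.045087897392888085
```

View pics/d4.png

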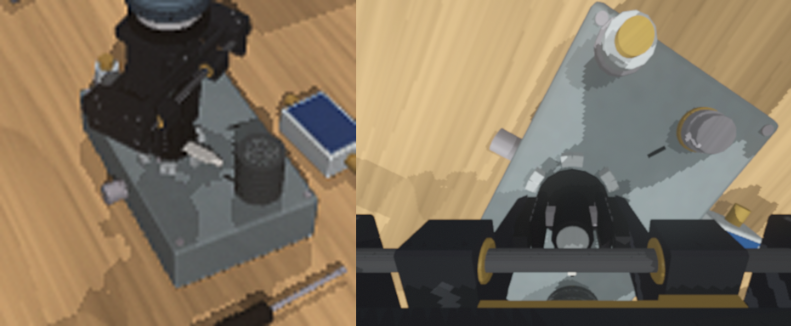

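move_arm:
  commands:
    - [[0,0,0,0,0,0,5.5],[0,0,0,0,0,0,6.5],[0,0,0,0,0,0,7.5],[0,0,0,0,0,0,8.8],[0,0,0,0,0,0,8.8],[0,0,0,0,0,0,8.8],[0,0,0,0,0,0,8.8]]

```text
clock: 5.83
tcp_pos: [0.5801, -0.0029, 0.0903]
tcp_rot: [-0.0, 0.967, 0.256, -0.0]
ft_force: [0.8, -0.2, -1.1]
opening: 0.0875
```

move_arm:
  commands:
    - [[0,0,1,0,0,0,8.8],[0,0,3,0,0,0,8.8],[0,0,6,0,0,0,8.8],[0,0,9,0,0,0,8.8],[0,0,12,0,0,0,8.8],[0,0,15,0,0,0,8.8],[0,0,17,0,0,0,8.8],[0,0,17,0,0,0,8.8]]

```text
clock: 6.5
tcp_pos: [0.5829, -0.0032, 0.2672]
tcp_rot: [0.002, 0.967, 0.256, 0.004]
ft_force: [0.6, 0.2, 0.8]
opening: 0.0881
```

```bash
python3 - <<'E'
from h import *
s=state(); print(s['clock'],s['tcp_pos'],s['ft_force'],s['opening'])
c=calibration("wrist")
w=capture("wrist"); 
o=np.array([.5805,-.0024])
R=lambda a,r,z:(o[0]+r*np.cos(a),o[1]+r*np.sin(a),z)
a=-1.05
print("hub",proj(c,R(a,0,.126)),"tip",proj(c,R(a,.062,.087)),"L",proj(c,R(a+np.pi/2,.028,.128)),"R",proj(c,R(a-np.pi/2,.028,.128)))
print("L in",proj(c,R(a+np.pi/2,.023,.128)),"R in",proj(c,R(a-np.pi/2,.023,.128)))
cv2.imwrite("pics/f1.png",cv2.resize(w[100:300,120:380],None,fx=3,fy=3,interpolation=cv2.INTER_CUBIC))
b=capture("side")[140:250,200:320];cv2.imwrite("pics/f2.png",cv2.resize(b,None,fx=5,fy=5,interpolation=cv2.INTER_CUBIC))
E
```

```text
6.5 [ 0.58292436 -0.00322554  0.26718151] [0.57910539 0.23387854 0.78933323] 0.0881397446823119
hub [[250.19590414 177.92818519]] tip [[250.51807    216.35247121]] L [[276.31792699 178.29031398]] R [[224.03775519 178.56909933]]
L in [[271.65549119 178.31517654]] R in [[228.71107007 178.54417876]]
```

View pics/f1.png

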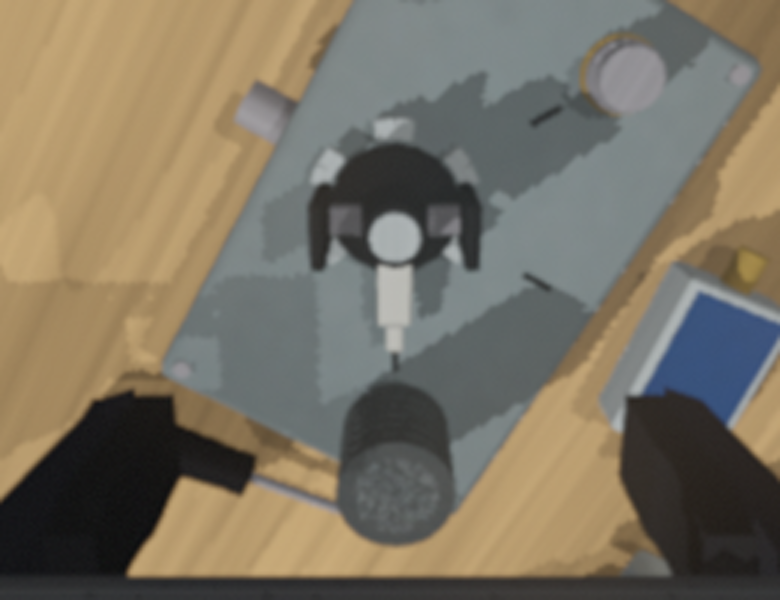

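View pics/f2.png

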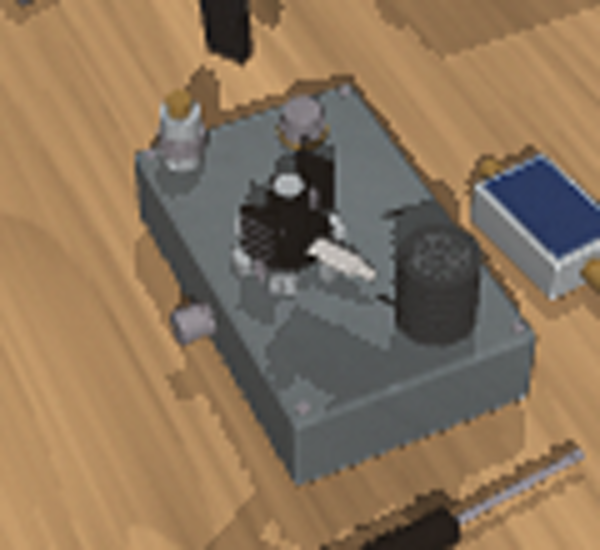

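```bash
python3 -c "
from bench import *
print(close_job())"
```

```text
the job is handed in; nothing more can be done
None
```

The changeover box is now set to the dummy load, and I handed the job in at about 6.6 s of the 32 s allowed. I squeezed both tabs to about 45 mm across, turned the collar 60° clockwise to the right-hand socket, let go, and lifted clear.

- **Pointer:** in the last wrist picture it lines up with the mark in front of the dark finned cylinder. The pictures do not read the exact collar angle, but the wrist turned the full 60°.
- **Tabs:** both are out again, about 62 mm over their outer faces and even about the hub. That matches the locked position.
- **Other things:** the attenuator, blank cap, filter block and screwdriver show no movement in the pictures.
- **Robot:** it was touching nothing at the end. Wrist-force readings peaked at about 6 N, while the tabs were squeezed. No check failed or disagreed.

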